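Lean two air filters on the display stand and close the keeper rail

TASK

Take the two panel air filters out of the slotted rack and lean them side by side against the back board of the display stand, each the same way up as it stands now, foot on the stand's base a little out from the board and top tipped back so that it rests steadily on the board at about 15 to 20 degrees from upright. Then, with both filters in place, slide the stand's keeper rail fully home towards the board so that their feet cannot slip out. Do not let a filter topple flat, and leave the carton, brake disc, can and wrench nearby alone.

Things in the scene. Friction and masses are not known exactly. Their poses are not given: they have to be found in the camera images.
- stand: Fixed display stand: grey base plate 330 mm long (x), top 8 mm above the bench, y = -210 to +40 mm; upright plywood back board, equally long, 12 mm thick, top edge 88 mm above the bench (80 above the plate). Origin: bench level, mid-length, on the board's front face. x along the board, y from the filters' side into the board, z up. The filters, taller than the board, rest on its top front edge.
- rail (a joint): Keeper rail: aluminium bar 310 mm long, 8 mm thick, top 31 mm above the bench, sliding square to the board, friction 1.5 N. In m: 0 = open, the bar's board-side face 102 mm from the board; 0.050 = fully home at its stop, face 52 mm from the board. Starts at 0 to 0.012.
- rail_grip (a point): Grip of the keeper rail: upright black tab 50 mm long (x, along the board), 12 mm thick (y, along the slide), top 73 mm above the bench, 60 mm outward of the bar's board-side face, at mid-length. The point is 59 mm above the bench in the middle of the tab; axes as the stand's; the rail closes along +y.
- rack: Fixed wooden stock rack with thin steel slot walls, 170 x 150 mm, origin at the centre of its underside. Slots run along its x, at y = -45 and +45 mm; slot floor 10 mm above the bench, wall tops 52 mm above the bench, 26 mm between walls. One filter stands in each slot; which is in which varies.
- large_filter_center (a point): Centre of the larger panel air filter: black rubber frame, pleated paper inside, a flat rigid slab 140 mm wide (x), 20 mm thick (y), 150 mm tall (z), about 0.26 kg, both faces alike. It starts standing upright in a rack slot, 108 mm of it above the slot walls.
- small_filter_center (a point): Centre of the smaller panel air filter: the same make, 105 mm wide (x), 20 mm thick (y), 130 mm tall (z), about 0.18 kg; it starts standing upright in the other slot.
Not all that is in view belongs to the job. What is shaped like the part that bears large_filter_center but purple is not meant. What is shaped like the part that bears small_filter_center but pink is not meant.

How it is judged:
By the outcome, as a careful person would: the job done as asked, in the order asked, and still so for the second after the job is handed in, with the robot touching nothing.
It also fails if it takes over 59 s, if anything falls off the work surface, if the arm or the gripper's body presses on something with over 40 N, if the wrist force passes 120 N, or if a joint passes its speed limit or range.

ROBOT

A 6-joint arm with a two-finger parallel gripper is mounted at the origin on the work surface. World frame = base frame: x ahead of the robot, y to its left, z up, the work surface at z = 0. Lengths are in m, angles in rad, forces in N, time in s.
With the tool pointing down it reaches from about 0.35 to 0.85 m from the base axis. Payload 8.1 kg.
Tool frame: the origin (TCP) lies between the finger pads; the fingertips stand 14 mm ahead of it and the grasp point (between the pads) lies 5 mm behind it (robot.tip_extent is the distance from the TCP to the fingertips, in m); z points along the fingers, x is the direction in which the jaws open and shut, and the axes are right-handed (so a half turn about z gives the same grasp; the last joint's range is limited). The gripper opens to 85 mm and grips with 20 to 120 N. Pads are 22 mm wide; open, the fingers measure 114 mm over their backs; the gripper's body (76 mm by 85 mm) begins 54 mm behind the grasp point. The pads swing forward as they close: fully open they stand 13 mm farther back than shut.
Start: joints at [-0.085, 0.13, 1.488, -0, 1.523, -0.085], TCP at [0.6, 0, 0.245] pointing down, gripper open.
Joint ranges: [-2.96, 2.96], [-0.89, 2.26], [0.02, 2.5], [-1.34, 4.48], [0, 2.73], [-2.66, 2.66]. Speed limits (rad/s): [2.39, 2.39, 2.79, 3.14, 3.14, 3.14].

INTERFACE

Orientations are given as a 3x3 rotation matrix whose columns are the frame's x, y, z axes.
In Python, from rig import robot gives the robot as it stands. Calls block until the motion is done:
- robot.move_ptp(position, orientation): joint-space move of the TCP to a pose.
- robot.move_linear(position, frame=None, max_speed=0.15): straight line of the TCP; frame=None keeps the orientation; max_speed is the mean speed in m/s.
- robot.movej(angles): joint-space move.
- robot.set_gripper(opening, grasp_force=None): opening from 0.0 (shut) to 1.0 (fully open); grasp_force is the grip in N (None keeps the last); returns when the fingers have stopped.
- robot.dwell(seconds).
- robot.inverse_kinematics(position, orientation): joint angles nearest the present ones, or None.
- robot.snapshot(name): name is "scene" or "side" or "wrist"; returns a dict with "pixels" (420x560x3 uint8, red, green, blue), "camera_matrix" (3x3 intrinsics, pixels), "extrinsics" (4x4, takes a point from world to camera coordinates). Camera axes: x right, y down, z forward; pixel columns grow to the right and rows downward; lengths in m; the calibration is good to about 2 mm. A picture is of the moment at which its call begins. There is no depth.
A pose or a line that the arm cannot do raises robot.MotionError and nothing moves.
- robot.close_job(): hands the job in, once; it reports no verdict.
Readings, each from a call of its own:
- robot.get_t(): time.
- robot.get_joints(): joint angles.
- robot.get_dq(): joint speeds.
- robot.get_tau(): joint torques, N m.
- robot.get_tcp_pos(): TCP position.
- robot.get_tcp_rot(): TCP orientation.
- robot.get_force(): force on the tool from outside, world axes, zero at the start.
- robot.get_torque(): the same for the moment, N m.
- robot.get_opening(): opening from 0.0 (shut) to 1.0 (fully open).
Only numpy, scipy, OpenCV 4.12 (cv2) and the standard library are available. Lean on these libraries where they do the work, as an engineer would, in place of code of your own. Each camera call takes 0.05 s, during which the arm holds its last target. There are 200 camera calls.

## Working session

There is one attempt and no reset: what is moved stays moved. The work goes in short steps, each a Python script; the robot and the scene stay as the last script left them, time stands still between calls to the robot, and variables do not carry over. Pictures are saved under pics/ and viewed, about 8 in all and at most 12, crops included, and the job is handed in when it is done.

```bash
mkdir -p pics; ls; cat > h.py <<'E'
import numpy as np, cv2
from rig import robot
def snap(n,f):
    s=robot.snapshot(n); cv2.imwrite(f'pics/{f}.png',s['pixels'][:,:,::-1]); np.savez(f'pics/{f}.npz',**s); return s
def load(f): return dict(np.load(f'pics/{f}.npz'))
def plane(s,uv,z):
    K,E=s['camera_matrix'],s['extrinsics']; R,t=E[:3,:3],E[:3,3]
    c=-R.T@t; uv=np.atleast_2d(uv).astype(float)
    d=(R.T@np.linalg.inv(K)@np.c_[uv,np.ones(len(uv))].T).T
    return c+d*((z-c[2])/d[:,2])[:,None]
def proj(s,P):
    P=np.atleast_2d(P); E=s['extrinsics']; q=(E[:3,:3]@P.T+E[:3,3:]); q=s['camera_matrix']@q; return (q[:2]/q[2]).T
E
python3 - <<'E'
from h import *
a=snap('scene','s0');b=snap('side','d0');c=snap('wrist','w0')
for s in(a,b,c):
    E=s['extrinsics'];print((-E[:3,:3].T@E[:3,3]).round(3),E[2,:3].round(2))
im=np.vstack([np.hstack([a['pixels'],b['pixels']])])
E
```

```text
pics
[ 0.951 -0.478  0.814] [-0.52  0.39 -0.76]
[0.328 0.479 0.703] [ 0.14 -0.67 -0.73]
[0.6   0.072 0.373] [-0.   -0.28 -0.96]
```

View pics/s0.png

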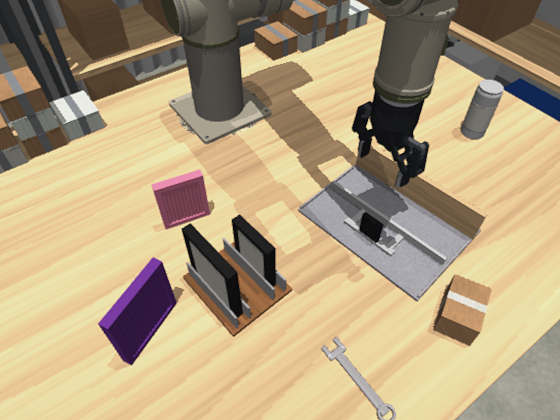

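View pics/d0.png

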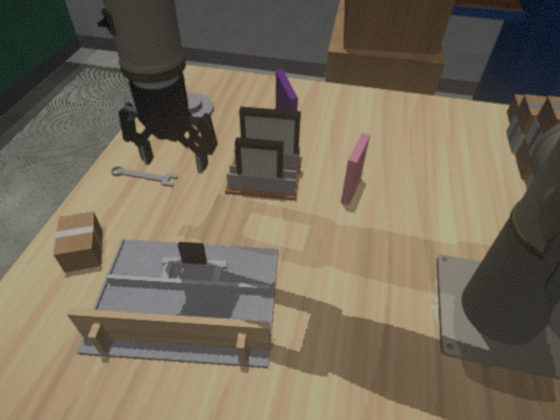

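The two black filters in the rack are the candidates: large at about scene (212,270), small at (255,250). The purple panel (138,312) and pink panel (182,200) are decoys. The stand is at (390,230) with its black tab at (371,227). Next I'll confirm this in enlarged crops.

```bash
python3 - <<'E'
import cv2
def g(f,x0,y0,w,h,k,o):
    im=cv2.imread(f'pics/{f}.png')[y0:y0+h,x0:x0+w]
    im=cv2.resize(im,None,fx=k,fy=k,interpolation=cv2.INTER_CUBIC)
    for x in range(x0-x0%20+20,x0+w,20): cv2.putText(im,str(x),((x-x0)*k-10,10),0,.35,(0,0,255),1); cv2.line(im,((x-x0)*k,12),((x-x0)*k,18),(0,0,255),1)
    for y in range(y0-y0%20+20,y0+h,20): cv2.putText(im,str(y),(0,(y-y0)*k+4),0,.35,(0,0,255),1); cv2.line(im,(24,(y-y0)*k),(30,(y-y0)*k),(0,0,255),1)
    cv2.imwrite(f'pics/{o}.png',im)
g('s0',175,150,130,190,3,'a'); g('s0',292,140,200,160,4,'b'); 
a=cv2.imread('pics/a.png');b=cv2.imread('pics/b.png');
g('s0',175,205,130,135,6,'c1')
cv2.imwrite('pics/c1.png',cv2.resize(cv2.imread('pics/c1.png'),None,fx=.74,fy=.74))
E
```

```text
(no output)
```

View pics/c1.png

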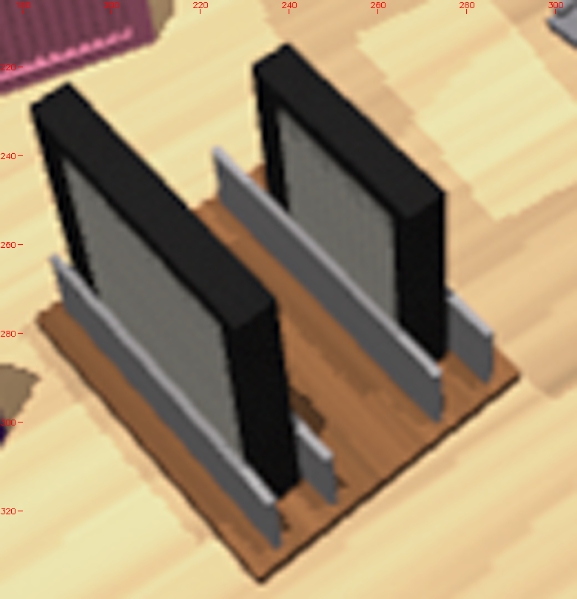

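View pics/b.png

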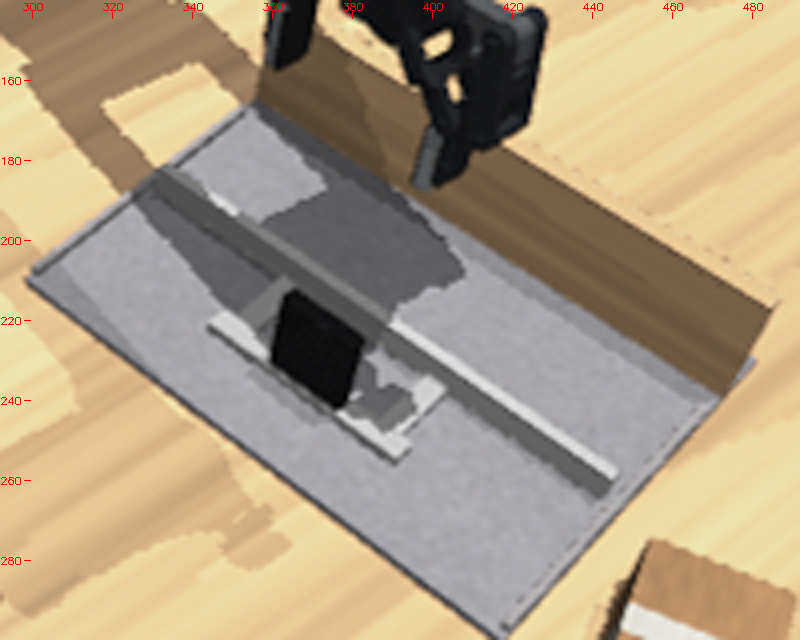

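```bash
python3 - <<'E'
from h import *
s=load('s0')
def rect(uv,z,name):
    p=plane(s,uv,z); print(name,p[:,:2].round(4).tolist(),'sides',np.linalg.norm(np.diff(p[:,:2],axis=0),axis=1).round(4),'mean',p.mean(0)[:2].round(4),'ang',[round(float(np.degrees(np.arctan2(*(d[1::-1])))),1) for d in np.diff(p,axis=0)])
c=lambda L:[(175+u/4.44,205+v/4.44) for u,v in L]
b=lambda L:[(292+u/4,140+v/4) for u,v in L]
rect(c([(32,105),(68,84),(273,300),(232,328)]),.160,'large')
rect(c([(253,68),(287,44),(443,190),(405,218)]),.140,'small')
rect(c([(37,322),(260,582),(519,380)]),.0,'rack')
rect(b([(30,273),(503,630),(720,393),(255,103)]),.008,'stand plate to board')
rect(b([(772,308)]),.088,'boardtop')
rect(b([(388,322),(618,470)]),.031,'rail')
rect(b([(288,290),(362,335)]),.073,'tab')
rect(b([(165,170),(618,470)]),.031,'railends')
rect(b([(272,360),(348,406)]),.045,'tabbot')
print(s['camera_matrix'][0,0])
E
```

```text
large [[0.445, -0.3272], [0.444, -0.3101], [0.5808, -0.2974], [0.5821, -0.3163]] sides [0.0171 0.1374 0.019 ] mean [ 0.513  -0.3127] ang [93.4, 5.3, -86.0]
small [[0.467, -0.2369], [0.4644, -0.218], [0.566, -0.208], [0.5682, -0.2283]] sides [0.0191 0.1021 0.0204] mean [ 0.5164 -0.2228] ang [97.9, 5.6, -84.0]
rack [[0.4358, -0.3485], [0.6051, -0.3326], [0.5923, -0.185]] sides [0.17   0.1482] mean [ 0.5444 -0.2887] ang [5.4, 95.0]
stand plate to board [[0.4337, -0.0437], [0.7557, 0.0059], [0.7251, 0.2122], [0.406, 0.1569]] sides [0.3258 0.2086 0.3238] mean [0.5801 0.0828] ang [8.8, 98.4, -170.2]
boardtop [[0.7283, 0.2095]] sides [] mean [0.7283 0.2095] ang []
rail [[0.5922, 0.0827], [0.7322, 0.1096]] sides [0.1426] mean [0.6622 0.0961] ang [10.9]
tab [[0.5648, 0.025], [0.6097, 0.0354]] sides [0.0461] mean [0.5873 0.0302] ang [13.2]
railends [[0.4322, 0.0574], [0.7322, 0.1096]] sides [0.3045] mean [0.5822 0.0835] ang [9.9]
tabbot [[0.5809, 0.004], [0.6265, 0.0157]] sides [0.0471] mean [0.6037 0.0099] ang [14.4]
452.4587827400215
```

```bash
cat >> h.py <<'E'
AS=np.radians(9.4); O=np.array([.5656,.1846,0.]); AR=np.radians(5.3)
def Rz(a): return np.array([[np.cos(a),-np.sin(a),0],[np.sin(a),np.cos(a),0],[0,0,1.]])
def tool(a,th=0,sg=1):  # jaws along local y, tool z down, tipped back by th
    z=np.array([0,-np.sin(th),-np.cos(th)]); x=sg*np.array([0,np.cos(th),-np.sin(th)])
    return Rz(a)@np.c_[x,np.cross(z,x),z]
def st(x,y,z): return O+Rz(AS)@np.array([x,y,z])
def pick(c,H,g,sg):   # g: grasp height above filter bottom
    c=np.array(c); R=tool(AR,0,sg); z=.010+g-.005
    robot.set_gripper(.6,40)
    robot.move_ptp([*c,z+.09],R); robot.move_linear([*c,z],max_speed=.12)
    robot.set_gripper(0,40); print('opening',robot.get_opening(),'F',robot.get_force().round(2))
    robot.move_linear([*c,z+.10],max_speed=.15); print('lift',robot.get_opening(),robot.get_force().round(2),robot.get_t())
def tcp_leaned(x,g,th,dy,dz):
    d=.080*np.tan(th); L=g-.005   # rear-bottom corner at y=-d, z=.008
    y=-d+L*np.sin(th)-.010*np.cos(th); z=.008+L*np.cos(th)+.010*np.sin(th)
    return st(x,y+dy,z+dz)
E
python3 - <<'E'
from h import *
print(robot.get_tcp_rot().round(2).tolist(),robot.get_t())
th=np.radians(17.5)
for sg in(1,-1):
  for p,R in[((.5164,-.2228,.2),tool(AR,0,sg)),((.513,-.3127,.25),tool(AR,0,sg)),(tcp_leaned(.075,.116,th,-.02,.06),tool(AS,th,sg)),(tcp_leaned(-.065,.128,th,-.02,.06),tool(AS,th,sg))]:
    q=robot.inverse_kinematics(p,R); print(sg,None if q is None else np.round(q,2))
E
```

```text
[[1.0, -0.0, -0.0], [-0.0, -1.0, 0.0], [-0.0, -0.0, -1.0]] 0.15
1 [-0.5   0.05  1.65 -0.    1.44 -2.16]
1 [-0.63  0.13  1.48 -0.    1.53 -2.3 ]
1 [ 0.35  0.41  1.32 -0.3   1.48 -1.35]
1 [ 0.4   0.05  1.71 -0.3   1.46 -1.29]
-1 [-0.5   0.05  1.65 -0.    1.44  0.98]
-1 [-0.63  0.13  1.48 -0.    1.53  0.85]
-1 [ 0.35  0.41  1.32 -0.3   1.48  1.79]
-1 [ 0.4   0.05  1.71 -0.3   1.46  1.85]
```

```bash
python3 - <<'E'
from h import *
pick([.5164,-.2228],.13,.116,-1)
snap('side','d1'); snap('scene','s1')
cv2.imwrite('pics/v1.png',np.vstack([load('s1')['pixels'][150:350,150:520,::-1],load('d1')['pixels'][60:260,50:420,::-1]]))
E
```

```text
opening 0.2249215693652469 F [0.07 0.83 5.23]
lift 0.2299861581790576 [ 0.44 -0.31 -1.99] 3.6833
```

View pics/v1.png

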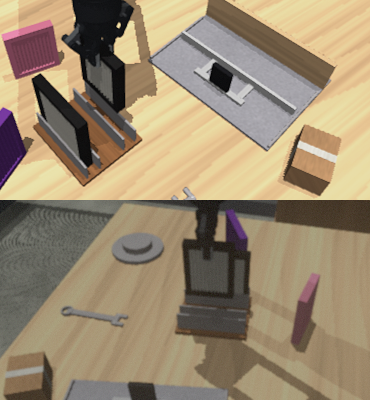

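The small filter is held upright in the gripper. The large one is still in its slot.

```bash
cat >> h.py <<'E'
def place(x,g,th,sg=-1):
    R=tool(AS,th,sg); n=Rz(AS)@[0,1,0]
    P=lambda dy,dz: tcp_leaned(x,g,th,dy,dz)
    robot.move_ptp(P(-.016,.085),R); robot.move_linear(P(-.016,.008),max_speed=.15)
    robot.dwell(.15); f0=robot.get_force(); dz=.008
    while dz>-.012:
        dz-=.001; robot.move_linear(P(-.016,dz),max_speed=.03)
        if robot.get_force()[2]-f0[2]>2: break
    print('floor dz',dz,robot.get_force()-f0)
    dz+=.0015; robot.move_linear(P(-.016,dz),max_speed=.03); robot.dwell(.1); f0=robot.get_force(); dy=-.016
    while dy<.012:
        dy+=.001; robot.move_linear(P(dy,dz),max_speed=.03)
        if (robot.get_force()-f0)@n<-2: break
    print('board dy',dy,robot.get_force()-f0)
    for k in range(4):
        dz-=.0005; robot.move_linear(P(dy,dz),max_speed=.03)
        if robot.get_force()[2]-f0[2]>2: break
    print('down dz',dz,robot.get_force()-f0,'t',robot.get_t())
    return dy,dz
E
python3 - <<'E'
from h import *
print(place(.075,.116,np.radians(17.5)))
a=snap('side','d2'); b=snap('scene','s2')
cv2.imwrite('pics/v2.png',np.hstack([cv2.resize(b['pixels'][100:300,300:500,::-1],None,fx=2,fy=2),cv2.resize(a['pixels'][180:380,70:270,::-1],None,fx=2,fy=2)]))
E
```

```text
floor dz 0.0 [-1.99957498  1.51213766  6.99267125]
board dy -0.000999999999999993 [ 0.2325121  -5.21672196 -1.21926711]
down dz 0.0005 [-0.93105916 -4.92441264  2.65120954] t 12.7583
(-0.000999999999999993, 0.0005)
```

View pics/v2.png

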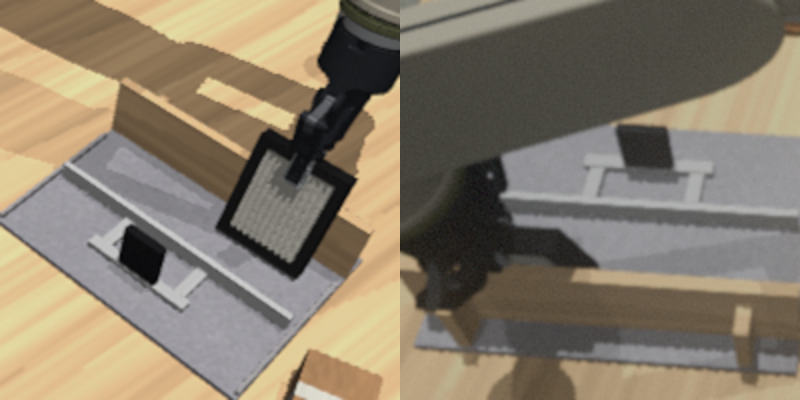

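The small filter leans on the board, and contact came within 1 mm of the computed pose. I'll release it, retreat and fetch the large one.

```bash
cat >> h.py <<'E'
def release(x,g,th,dy,dz):
    robot.set_gripper(.36); print('open',robot.get_opening())
    p=robot.get_tcp_pos(); z=robot.get_tcp_rot()[:,2]
    robot.move_linear(p-.075*z,max_speed=.12)
E
python3 - <<'E'
from h import *
release(.075,.116,np.radians(17.5),0,0)
robot.move_linear(robot.get_tcp_pos()+Rz(AS)@[0,-.12,.05],max_speed=.25)
pick([.513,-.3127],.15,.128,-1)
a=snap('side','d3'); b=snap('scene','s3')
cv2.imwrite('pics/v3.png',np.hstack([cv2.resize(b['pixels'][100:360,180:480,::-1],None,fx=1.4,fy=1.4),cv2.resize(a['pixels'][90:350,50:310,::-1],None,fx=1.4,fy=1.4)]))
E
```

```text
open 0.36228320852206164
opening 0.22804899334087325 F [-1.17  0.29  4.74]
lift 0.23282739676498815 [ 0.34  0.1  -4.04] 18.6083
```

View pics/v3.png

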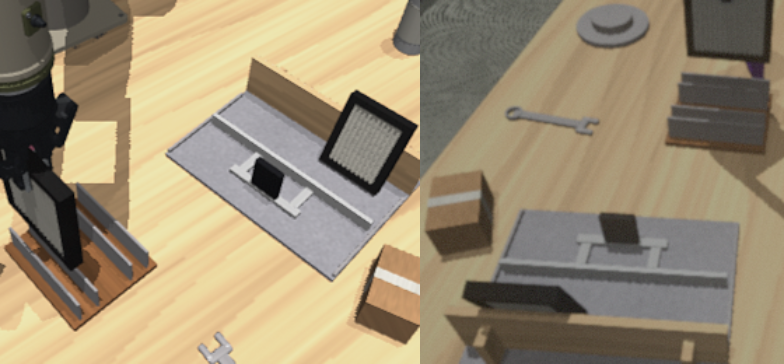

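The small filter stays leaning on the board, and the large one is held upright. I'll place it at the other half of the board.

```bash
python3 - <<'E'
from h import *
th=np.radians(17.5)
place(-.070,.128,th)
release(0,0,0,0,0)
robot.move_linear(robot.get_tcp_pos()+Rz(AS)@[0,-.16,.04],max_speed=.25)
robot.move_ptp(st(0,-.23,.19),tool(AS,0,-1))
print(robot.get_t())
a=snap('side','d4'); b=snap('scene','s4')
cv2.imwrite('pics/v4.png',np.hstack([cv2.resize(b['pixels'][100:300,290:490,::-1],None,fx=2,fy=2),cv2.resize(a['pixels'][180:380,70:270,::-1],None,fx=2,fy=2)]))
E
```

```text
floor dz 0.0 [-3.50514818  0.70749263  8.03620369]
board dy -0.001999999999999993 [ 0.26917752 -2.22188109 -0.16128122]
down dz 0.0005 [-2.70488289 -0.11965277  5.67633605] t 27.6083
open 0.3596167715686334
30.0333
```

View pics/v4.png

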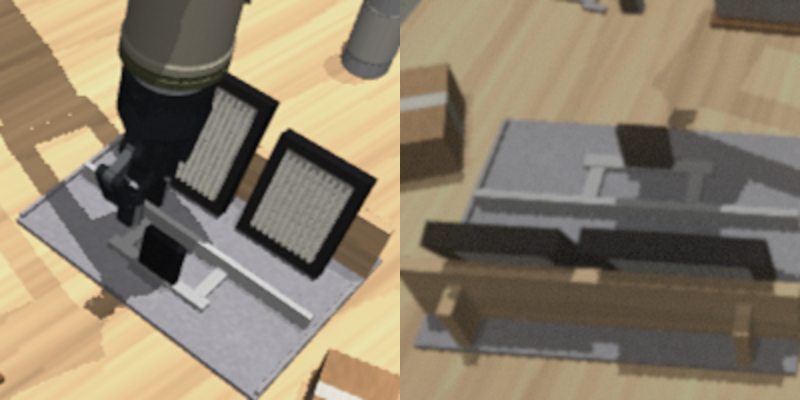

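Both filters lean side by side with a clear gap. Now I'll push the keeper rail home with the closed fingers against the tab's outer face.

```bash
python3 - <<'E'
from h import *
n=Rz(AS)@[0,1,0]
robot.set_gripper(0,40)
robot.move_linear(st(0,-.225,.19)); robot.move_linear(st(0,-.225,.060),max_speed=.15); robot.dwell(.15)
f0=robot.get_force(); y=-.225; L=[]
while y<-.110:
    y+=.004 if y<-.155 else .001
    robot.move_linear(st(0,y,.060),max_speed=.05); f=(robot.get_force()-f0)@n; L.append((round(y,3),round(float(f),1)))
    if f<-9: break
    if robot.get_t()>50: break
print(L,robot.get_t())
robot.dwell(.1)
robot.move_linear(st(0,y-.012,.060),max_speed=.1); robot.move_linear(st(0,y-.07,.16),max_speed=.2)
robot.move_linear(st(-.02,-.30,.25),max_speed=.3)
print(robot.get_t())
a=snap('side','d5'); b=snap('scene','s5')
cv2.imwrite('pics/v5.png',np.hstack([cv2.resize(b['pixels'][100:300,290:490,::-1],None,fx=2,fy=2),cv2.resize(a['pixels'][180:380,70:270,::-1],None,fx=2,fy=2)]))
E
```

```text
[(-0.221, -0.1), (-0.217, -0.4), (-0.213, 0.5), (-0.209, -0.6), (-0.205, -0.7), (-0.201, -0.7), (-0.197, -0.7), (-0.193, -0.7), (-0.189, -1.2), (-0.185, -0.3), (-0.181, -0.5), (-0.177, -0.5), (-0.173, -1.3), (-0.169, 0.5), (-0.165, 0.5), (-0.161, -0.5), (-0.157, 0.1), (-0.153, -0.3), (-0.152, 0.0), (-0.151, -1.4), (-0.15, -1.0), (-0.149, -0.9), (-0.148, -1.5), (-0.147, -1.7), (-0.146, -0.9), (-0.145, -1.4), (-0.144, -1.8), (-0.143, -1.0), (-0.142, -1.1), (-0.141, -0.5), (-0.14, -1.4), (-0.139, -0.7), (-0.138, -0.6), (-0.137, -0.8), (-0.136, -1.0), (-0.135, -0.9), (-0.134, -1.2), (-0.133, -2.2), (-0.132, -7.0), (-0.131, -10.3)] 41.95
43.6417
```

View pics/v5.png

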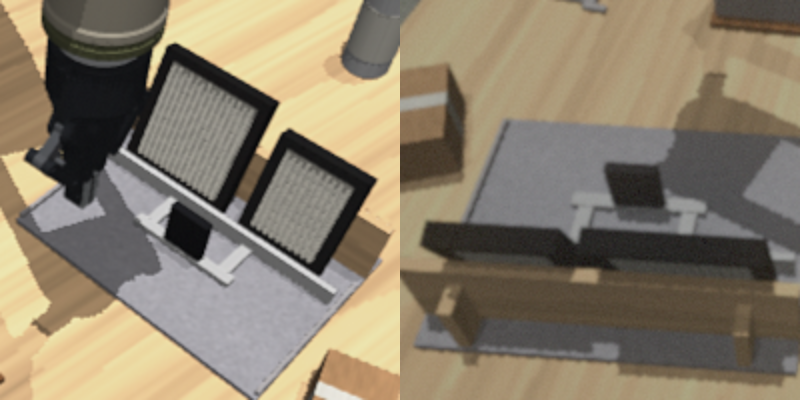

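```bash
python3 - <<'E'
from h import *
s=load('s5')
inv=lambda P:(np.atleast_2d(P)-O)@Rz(AS)
print('rail end before/after',inv(plane(load('s0'),[(446.5,257.5)],.031)).round(4),inv(plane(s,[(290+338/2,100+292/2),(290+120/2,100+150/2)],.031)).round(4))
th=np.radians(17.5)
for nm,x,H,uv in[('large',-.07,.15,[(377.5,122.5),(428.5,150)]),('small',.075,.13,[(435,165),(477.5,190)])]:
    print(nm,'rear top corners',inv(plane(s,uv,.008+H*np.cos(th))).round(4).tolist(),'expect y',round(-.0252+H*np.sin(th),4))
a,b=load('s4')['pixels'].astype(int),s['pixels'].astype(int)
print('small region change s4-s5',np.abs(a-b)[155:200,430:470].mean())
E
```

```text
rail end before/after [[ 0.1521 -0.1012  0.031 ]] [[ 0.1556 -0.057   0.031 ]
 [-0.1397 -0.0564  0.031 ]]
large rear top corners [[-0.137, 0.0168, 0.1511], [-0.0038, 0.02, 0.1511]] expect y 0.0199
small rear top corners [[0.0241, 0.0105, 0.132], [0.1253, 0.0089, 0.132]] expect y 0.0139
small region change s4-s5 2.039814814814815
```

```bash
python3 - <<'E'
from h import *
s=load('s5'); im=cv2.resize(s['pixels'][140:260,345:475,::-1],None,fx=6,fy=5,interpolation=cv2.INTER_CUBIC)
def line(y,z,c,xa=-.155,xb=.155):
    p=[tuple(int(v) for v in ((q-[345,140])*[6,5]+[3,2.5])) for q in proj(s,[st(xa,y,z),st(xb,y,z)])]; cv2.line(im,*p,c,1)
line(-.052,.031,(0,0,255)); line(-.060,.031,(0,255,0)); line(0,.088,(255,0,0),-.165,.165); line(-.118,.073,(0,255,255),-.025,.025); line(-.106,.073,(255,0,255),-.025,.025)
cv2.imwrite('pics/v6.png',im)
E
```

```text
(no output)
```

View pics/v6.png

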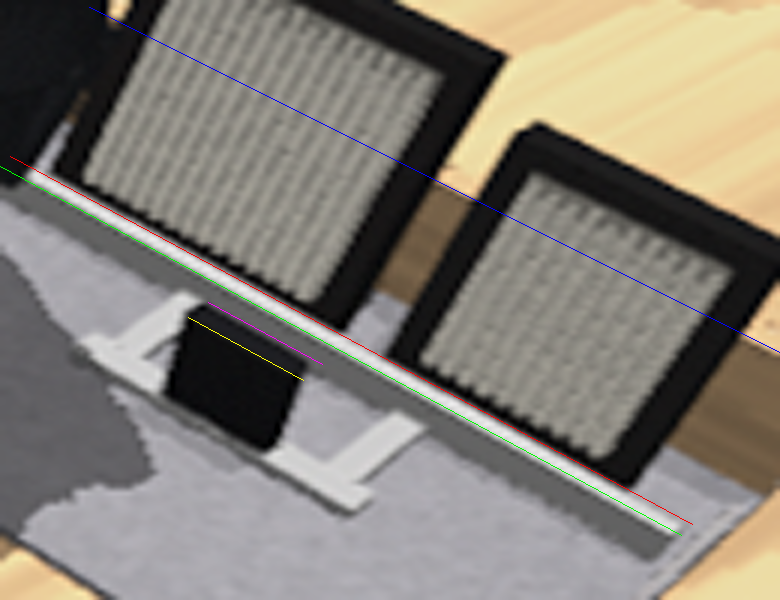

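The lines drawn for the fully-home rail (red and green) bracket its bright top face, and the tab lines match too. The rail is home within about 1 mm. Both filters lean clear of each other and the robot is touching nothing, so I'll hand in.

```bash
python3 -c "
from h import *
robot.close_job(); print(robot.get_t())"
```

```text
the job is handed in; nothing more can be done
the job is handed in; nothing more can be done
```

Both black filters are out of the rack and leaning side by side on the back board. The keeper rail was then pushed home, and I handed the job in at about 44 s of the 59 s allowed.

- **Filters:** I set each one down at 17.5°, right way up, by feeling for the base and then the board. Contacts came within 2 mm of the computed pose. In the last picture the rear top edges were 0 to 5 mm nearer the front than a 17.5° lean gives. That puts the large filter at about 16–17.5° and the small one at about 15–16°, near the low end of the range. There is a clear gap between the two.
- **Rail:** it came to a hard stop, with the force rising from about 1 N to 10 N over 2 mm, at the position predicted for fully home. My first reading of the rail's end put it at 57 mm from the board instead of 52 mm. I had picked a point on top of the 8 mm bar, not its board-side edge. Drawing the fully-home outline on an enlarged picture matched the bar and tab to about 1 mm.
- **Everything else:** the highest force I read was about 10 N. I did not touch the carton, brake disc, can, wrench or the coloured decoy panels. I took no picture after handing in.

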